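# Set up the bench mixer with its carrier and two bottles

### The arm

A 7-joint arm with a two-finger parallel gripper is mounted at the origin on the work surface. World frame = base frame: x ahead of the robot, y to its left, z up, the work surface at z = 0. Lengths are in m, angles in rad, forces in N, time in s.
With the tool pointing down it reaches from about 0.4 to 0.85 m from the base axis. Payload 10.4 kg.
Tool frame: the origin (TCP) lies on the mounting face of the last link; the fingertips stand r.tips_ahead ahead of it and the grasp point (between the pads) lies 164 mm ahead of it (r.tips_ahead is the distance from the TCP to the fingertips, in m); z points along the fingers, y is the line along which they close (so a half turn about z gives the same grasp; the last joint's range is limited). The gripper opens to 87 mm and grips with 3 to 60 N. Pads are 19 mm wide; open, the fingers measure 117 mm over their backs; the gripper's body (75 mm by 190 mm) begins 51 mm behind the grasp point.
Start: joints at [-1.238, 0.332, -0.065, 1.46, 0.022, 1.35, -0.088], TCP at [0.218, 0.586, 0.405] pointing down, gripper open.
Joint ranges: [-2.6, 2.6], [-0.5, 2.12], [-1.47, 1.34], [0.16, 2.42], [-1.27, 4.41], [0.06, 2.06], [-2.6, 2.6]. Speed limits (rad/s): [2.22, 2.22, 2.79, 2.79, 3.14, 3.14, 3.14].

### API

Orientations are given as a unit quaternion [x, y, z, w].
In Python, from bench import telemetry, imaging, job, r gives the robot as it stands.
- The arm moves only by the tool move_arm, never from a script. Its argument "steps" is a list of rows, each an object of numbers: "dx", "dy", "dz": the shift along the tool's x, y, z in cm; "spin": the turn about the tool's z in rad. In form: [{"dx": .., "dy": .., "dz": .., "spin": ..}, ...]. A call has 1 to 12 rows; each row shifts and turns the commanded pose from where the row before left it, along the tool's axes as they then stand; what a row does not reach is not made up. A row lasts 1/10 s, in which the tool goes at most 50 mm and 8.59 degrees, less where a joint would pass 70% of its speed; a pose out of reach is approached as far as the arm can. A call with a gripper value outside its range is refused whole. "claw" is the finger opening in cm, from 0 to 8.7, set as the call begins (left out, the last holds). The fingers move at their own pace and stop on an object; "squeeze" is the grip in N (left out, the last holds). Time passes only in rows, so rows that do not move let the fingers close. It gives the time, the measured TCP pose, the force, the opening and the grip force at its end, in the units of the state.
- telemetry.read_state(): the state, without advancing time (a new reading comes with each control period).
- imaging.camera(name): name is "scene" or "top"; returns a dict with "img" (420x560x3 uint8, red, green, blue), "camera_matrix" (3x3 intrinsics, pixels), "R" (3x3) and "t" (3): a world point X has camera coordinates R X + t. Camera axes: x right, y down, z forward; pixel columns grow to the right and rows downward; lengths in m; the calibration is good to about 2 mm. A picture is of the moment at which its call begins. There is no depth.
- job.close_job(): hands the job in; it is judged then, once.
The state is a dict: "time": time; "joint_positions": joint angles; "joint_vel": joint speeds; "joint_torque": joint torques, N m; "ee_pos": TCP position; "eef_rot": TCP orientation; "ft_force": force on the tool from outside, world axes, zero at the start; "torque": the same for the moment, N m; "width": finger opening in m; "grip_force": force on a finger pad.
Only numpy, scipy, OpenCV 4.12 (cv2) and the standard library are available. Lean on these libraries where they do the work, as an engineer would, in place of code of your own. Each camera call takes 0.05 s, during which the arm holds its last target. There are 200 camera calls.

### The job

Put the loose two-cup carrier on the bench mixer: turn it so that its three holes match the turntable's three studs and slide it fully home, then swing the mixer's lock lever all the way over, away from the robot. After that stand the two amber glass bottles in the carrier's cups, one in each, and let go. Keep the bottles upright and lower them, don't drop them, and leave the other things on the table alone.

Things in the scene. Friction and masses are not known exactly. Their poses are not given: they have to be found in the camera images.
- mixer: White bench mixer, fixed to the table; cabinet 210 x 210 mm, top face 70 mm above the table. Origin: centre of its underside, on the turntable's axis. Its +x points away from the robot (position and yaw, up to 0.2 rad, vary). A side pod on its +y side, 100 x 60 mm and 50 mm high, carries the lock lever.
- turntable_top (a point): Centre of the top face of the mixer's round steel turntable (124 mm across), 80 mm above the table; z up. Three upright steel studs, 12 mm thick, 28 mm tall, the top 7 mm tapered to 5 mm, stand on a 36 mm radius at 90, 210 and 330 degrees from this point's x axis towards its y. Its angle varies; it turns only stiffly (about 0.5 N m).
- carrier: The loose carrier (about 0.45 kg), flat on the table at first, any yaw; origin: centre of its underside, z up. Aluminium plate 100 x 100 mm, 8 mm thick, with three 15 mm through holes on a 36 mm radius at 90, 210, 330 degrees from its x axis towards its y (the studs' pattern: it fits at three yaws, 120 degrees apart). One round cup on its +x and one on its -x side; 192 mm long overall.
- carrier_grip (a point): Centre of the carrier's handle bar, 78.5 mm above its underside (fully home: 78.5 mm above turntable_top); axes as carrier. The black bar is 64 mm long along x, 18 mm thick along y, 33 mm high, on two posts over the plate; take it across its 18 mm thickness.
- pocket0 (a point): Centre of the inner floor of the cup on the carrier's +x side, 70 mm from the carrier's middle and 5 mm above its underside. Cup: 45 mm inside diameter, 52 mm outside, rim 23 mm above this floor.
- pocket1 (a point): The same for the cup on the carrier's -x side.
- lock_lever (a joint): Angle of the lock lever: 0 leaning towards the robot (mixer -x), 1.0 rad fully over the other way (mixer +x), where it stops = locked. It starts between 0 and 0.2, is stiff by friction (under 2 N at its tip) and stays where it is left.
- lock_lever_tip (a point): Centre of the black ball (26 mm) at the tip of the lock lever on the mixer's side pod. The lever is 80 mm long, thin (10 mm), pivots 72 mm above the table about an axis along mixer y; upright at joint 0.5. The tip moves about 77 mm from end to end, about 142 mm above the table at both ends and 152 mm in between.
- bottle_a_center (a point): One of two identical amber glass bottles with paper label and white cap, standing upright: 38 mm diameter, 95 mm tall, about 0.12 kg. This point is on its axis, 47.5 mm above its underside. Straight sides up to 66 mm.
- bottle_b_center (a point): The other amber bottle, as bottle_a_center.
- dish: Bystander: low glass dish, 54 mm across, 13 mm high, between the bottles. Origin: centre of its underside.
- jar: Bystander: white plastic jar, 72 mm across, 80 mm tall. Origin: centre of its underside.
- tube_rack: Bystander: white tube rack with three capped tubes, 70 x 120 x 90 mm. Origin: centre of its underside.
- sanitiser: Bystander: clear pump bottle, 62 mm across, 200 mm tall. Origin: centre of its underside.
- cartons: Bystander: two stacked cartons, 170 x 110 x 90 mm. Origin: centre of the underside.
- thermometer: Bystander: white hand thermometer lying flat near the robot, 30 x 130 x 22 mm. Origin: centre of its underside.

How it is judged:
On the way, in this order (a step that is already met when the one before it is completed fails the run):
1. the carrier sits fully home on the three studs (horizontal distance between carrier_grip and turntable_top below 0.005 m and z of carrier_grip in the frame of turntable_top between 0.074 and 0.0825 m and angle between carrier_grip's own z axis and vertical below 0.05 rad), for 0.2 s.
2. with the carrier home, the lock lever is thrown over (all of step 1 and value of joint lock_lever above 0.85 rad), for 0.2 s.
3. with the carrier home and locked, a bottle stands in one of its cups (all of step 2 and ((horizontal distance between bottle_a_center and pocket0 below 0.008 m and z of bottle_a_center in the frame of pocket0 between 0.042 and 0.0525 m and angle between bottle_a_center's own z axis and vertical below 0.12 rad) or (horizontal distance between bottle_a_center and pocket1 below 0.008 m and z of bottle_a_center in the frame of pocket1 between 0.042 and 0.0525 m and angle between bottle_a_center's own z axis and vertical below 0.12 rad) or (horizontal distance between bottle_b_center and pocket0 below 0.008 m and z of bottle_b_center in the frame of pocket0 between 0.042 and 0.0525 m and angle between bottle_b_center's own z axis and vertical below 0.12 rad) or (horizontal distance between bottle_b_center and pocket1 below 0.008 m and z of bottle_b_center in the frame of pocket1 between 0.042 and 0.0525 m and angle between bottle_b_center's own z axis and vertical below 0.12 rad))), for 0.2 s.
At the end, for the whole second after the job is handed in: The carrier is home on the studs (within 5 mm of the turntable's axis, 4 mm in height, 0.05 rad tilt), the lock lever past 0.85 rad, one bottle standing in each cup (within 8 mm of its centre, 5 mm of its floor, 0.12 rad tilt), at rest and released (all of step 2 and (((horizontal distance between bottle_a_center and pocket0 below 0.008 m and z of bottle_a_center in the frame of pocket0 between 0.042 and 0.0525 m and angle between bottle_a_center's own z axis and vertical below 0.12 rad) and (horizontal distance between bottle_b_center and pocket1 below 0.008 m and z of bottle_b_center in the frame of pocket1 between 0.042 and 0.0525 m and angle between bottle_b_center's own z axis and vertical below 0.12 rad)) or ((horizontal distance between bottle_a_center and pocket1 below 0.008 m and z of bottle_a_center in the frame of pocket1 between 0.042 and 0.0525 m and angle between bottle_a_center's own z axis and vertical below 0.12 rad) and (horizontal distance between bottle_b_center and pocket0 below 0.008 m and z of bottle_b_center in the frame of pocket0 between 0.042 and 0.0525 m and angle between bottle_b_center's own z axis and vertical below 0.12 rad))) and linear speed of each of bottle_a, bottle_b below 0.02 m/s); the robot touches nothing.
It fails at once if a bottle is tipped over (angle between any of bottle_a_center, bottle_b_center's own z axis and vertical above 0.7 rad).
It fails at once if a bottle is dropped (falls faster than 0.6 m/s outside the fingers, before it stands in a cup) ((linear speed of bottle_a above 0.6 m/s and contact force between the fingers and bottle_a below 0.05 N and not ((horizontal distance between bottle_a_center and pocket0 below 0.008 m and z of bottle_a_center in the frame of pocket0 between 0.042 and 0.0525 m and angle between bottle_a_center's own z axis and vertical below 0.12 rad) or (horizontal distance between bottle_a_center and pocket1 below 0.008 m and z of bottle_a_center in the frame of pocket1 between 0.042 and 0.0525 m and angle between bottle_a_center's own z axis and vertical below 0.12 rad))) or (linear speed of bottle_b above 0.6 m/s and contact force between the fingers and bottle_b below 0.05 N and not ((horizontal distance between bottle_b_center and pocket0 below 0.008 m and z of bottle_b_center in the frame of pocket0 between 0.042 and 0.0525 m and angle between bottle_b_center's own z axis and vertical below 0.12 rad) or (horizontal distance between bottle_b_center and pocket1 below 0.008 m and z of bottle_b_center in the frame of pocket1 between 0.042 and 0.0525 m and angle between bottle_b_center's own z axis and vertical below 0.12 rad)))).
It fails at once if a bystander is moved more than 40 mm (distance of any of dish, jar, tube_rack, sanitiser, cartons, thermometer from where it was at the start of the episode above 0.04 m).
It also fails if it takes over 72 s, if anything falls off the work surface, if the arm or the gripper's body presses on something with over 40 N, if the wrist force passes 120 N, or if a joint passes its speed limit or range.

## Working session

There is one attempt and no reset: what is moved stays moved. The work goes in short steps, Python scripts to look and compute and a tool call to move; the robot and the scene stay as the last step left them, time stands still between calls to the robot, and variables do not carry over. Pictures are saved under pics/ and viewed, at most 10 in all, crops included, and the job is handed in when it is done.

Besides the shell and the picture viewer there is one more tool, called after "Request:" as name(argument=value, ...) on one line, values as JSON. move_arm: Moves the arm, as the interface text tells. Its arguments: {"type":"object","properties":{"steps":{"type":"array","items":{"type":"object","properties":{"dx":{"type":"number"},"dy":{"type":"number"},"dz":{"type":"number"},"spin":{"type":"number"}}}},"claw":{"type":"number"},"squeeze":{"type":"number"}},"required":["steps"]}

```bash
ls; mkdir -p pics
cat > h.py <<'E'
import numpy as np,cv2
from bench import telemetry, imaging, job, r
def cam(n,save=None):
    c=imaging.camera(n); c={k:np.array(v) for k,v in c.items()}
    if save: cv2.imwrite(save,c['img'][:,:,::-1])
    return c
def ray(c,u,v,z):
    K,R,t=c['camera_matrix'],c['R'],c['t']
    d=R.T@np.linalg.inv(K)@np.array([u,v,1.]); o=-R.T@t
    return o+d*(z-o[2])/d[2]
def pix(c,X):
    p=c['camera_matrix']@(c['R']@np.array(X)+c['t']); return p[:2]/p[2]
E
python3 - <<'E'
from h import *
s=telemetry.read_state();print(s);print(r.tips_ahead)
a=cam('scene','pics/s0.png');b=cam('top','pics/t0.png')
for c in(a,b):print(-c['R'].T@c['t'],c['camera_matrix'][0,0],c['R'])
E
```

```text
pics
{'time': 0.0, 'joint_positions': array([-1.23760188,  0.33287237, -0.06471119,  1.46096719,  0.02159483,
        1.34990004, -0.08849042]), 'joint_vel': array([-0.00138176, -0.00169145, -0.00109349,  0.00018936, -0.00082138,
        0.00078683,  0.00148191]), 'joint_torque': array([-7.12717360e-05, -6.23243809e+01,  2.45770044e-02, -3.89899671e+01,
       -6.14678767e-02,  3.98540148e-02,  1.61220560e-04]), 'ee_pos': array([0.21765012, 0.58573271, 0.40394111]), 'eef_rot': array([ 1.76940365e-01,  9.84221307e-01, -7.19010915e-04, -9.88991441e-05]), 'ft_force': array([ 0.36150507,  0.30441942, -0.93775501]), 'torque': array([-0.03238864, -0.01307022,  0.00790097]), 'grip_force': 0.0, 'width': 0.0869755202613433}
0.1822
[1.40080679 0.81414196 0.95912614] 529.6849860517009 [[-0.69814651  0.7159515  -0.00221458]
 [ 0.42154229  0.40855483 -0.80955855]
 [-0.57869988 -0.56612402 -0.58703497]]
[ 0.30097035 -0.00384308  1.49667638] 395.12413005798504 [[ 0.02139315 -0.99967887  0.01358243]
 [-0.98115116 -0.02360254 -0.19179497]
 [ 0.19205396 -0.00922332 -0.98134102]]
```

View pics/s0.png

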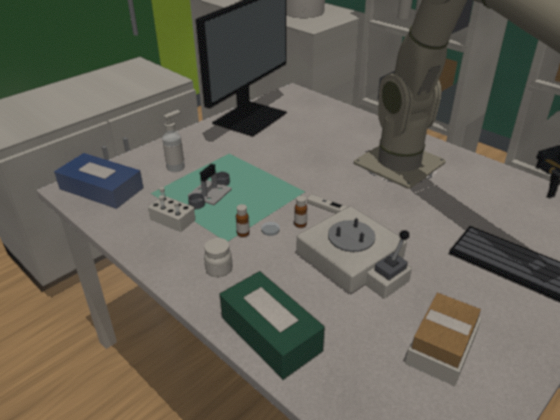

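View pics/t0.png

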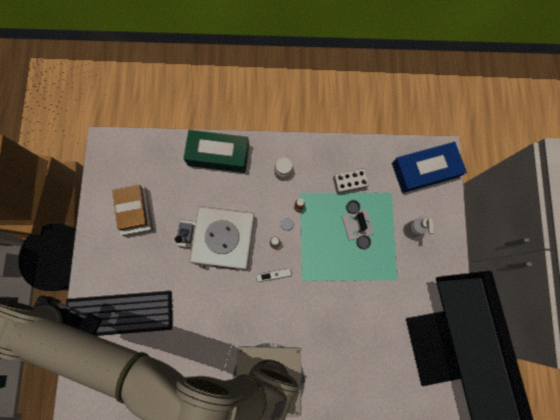

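Scene: mixer near (350,240), carrier (208,187), bottles (243,222) and (301,212). In the top view the mixer is at (222,237), carrier (358,224), and bottles (300,204) and (275,242). Next I'll zoom in for features.

Run:
```python
import cv2
t=cv2.imread('pics/t0.png');s=cv2.imread('pics/s0.png')
cv2.imwrite('pics/t0c.png',cv2.resize(t[170:290,170:390],None,fx=3.6,fy=3.6,interpolation=cv2.INTER_CUBIC))
cv2.imwrite('pics/s0c.png',cv2.resize(s[155:295,180:420],None,fx=3.3,fy=3.3,interpolation=cv2.INTER_CUBIC))
```

```text
(no output)
```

View pics/t0c.png

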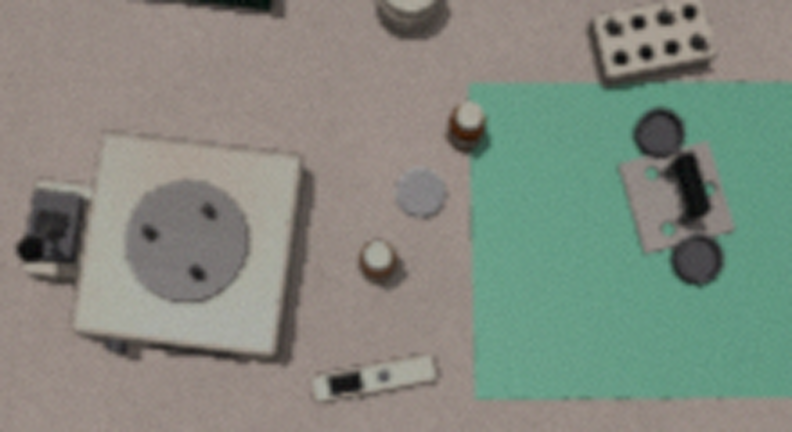

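View pics/s0c.png

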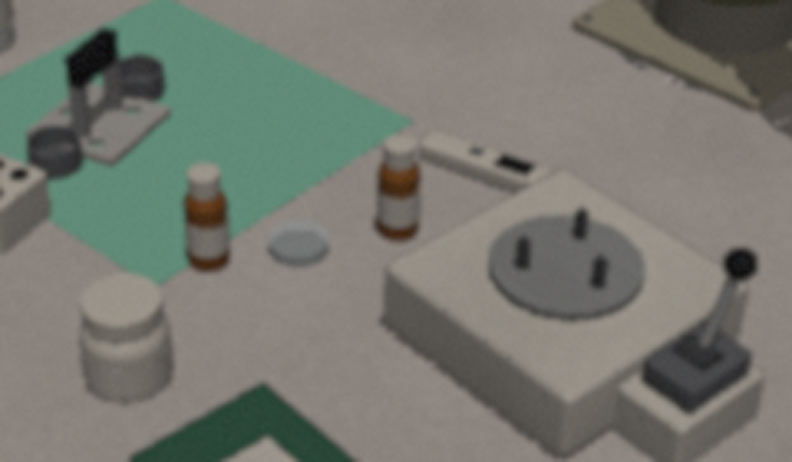

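Top crop, scale 3.6, offset (170,170):
- Turntable (186,240), with studs at (148,233), (209,211) and (197,273).
- Holes at (653,173), (711,188) and (668,229).
- Cups at (660,133) and (697,260).
- Caps at (470,112) and (380,252).
- Lever ball at (31,248).

Scene crop, scale 3.3:
- Stud tips at (523,240), (581,212) and (599,259).
- Ball (740,264), caps (205,180) and (400,150).

```bash
cat >> h.py <<'E'
def tri(ca,pa,cb,pb):
    P=[c['camera_matrix']@np.c_[c['R'],c['t']] for c in(ca,cb)]
    X=cv2.triangulatePoints(P[0],P[1],np.array(pa,float).reshape(2,1),np.array(pb,float).reshape(2,1))
    return (X[:3]/X[3]).ravel()
def blob(img,u,v,rad,lo=None,hi=None):
    "centroid of pixels within rad of (u,v) with grey below lo / above hi, at 4x"
    g=cv2.cvtColor(img,cv2.COLOR_RGB2GRAY).astype(float)
    n=int(rad*4); yy,xx=np.mgrid[-n:n+1,-n:n+1]/4.
    p=cv2.remap(g.astype(np.float32),(xx+u).astype(np.float32),(yy+v).astype(np.float32),cv2.INTER_CUBIC)
    m=(xx**2+yy**2<rad**2)
    w=np.clip((lo-p) if lo else (p-hi),0,None)*m
    return np.array([u+(w*xx).sum()/w.sum(),v+(w*yy).sum()/w.sum()])
E
python3 - <<'E'
from h import *
np.set_printoptions(precision=4,suppress=True)
T=cam('top');S=cam('scene')
t=lambda u,v:((u+.5)/3.6-.5+170,(v+.5)/3.6-.5+170); s=lambda u,v:((u+.5)/3.3-.5+180,(v+.5)/3.3-.5+155)
def show(n,pt,ps,rt,rs,lo=None,hi=None):
    a=blob(T['img'],*t(*pt),rt,lo,hi);b=blob(S['img'],*s(*ps),rs,lo,hi);X=tri(T,a,S,b)
    print(n,X,'resid',pix(T,X)-a,a,b);return X
print('studs (visible middles z~.094)')
st=[show('st',p,q,3,4,75) for p,q in[((148,233),(523,252)),((209,211),(599,270)),((197,273),(581,222))]]
show('ball',(31,248),(740,264),4,5,50)
show('capA',(470,114),(205,180),4,5,None,140); show('capB',(380,252),(400,150),4,5,None,140)
print('turntable top-only',ray(T,*t(186,240),.08),'scene',ray(S,*s(567,265),.08))
# ellipse edges of mixer top corners
cs=[ray(T,*t(*p),.07) for p in((106,134),(302,157),(278,355),(74,331))];print('corners',np.array(cs),np.mean(cs,0))
hs=np.array([ray(T,*t(*p),.008) for p in((653,173),(711,188),(668,229))]);print('holes',hs,hs.mean(0),[np.linalg.norm(h-hs.mean(0)) for h in hs])
hc=hs.mean(0);print(np.degrees(np.arctan2(*(hs-hc)[:,1::-1].T)))
cu=np.array([ray(T,*t(*p),.028) for p in((660,133),(697,260))]);print('cups',cu,cu.mean(0),np.linalg.norm(cu[0]-cu[1]),np.degrees(np.arctan2(*(cu[0]-cu[1])[1::-1])))
print('bar',ray(T,*t(690,178),.095))
for c in st: d=c-np.mean(st,0);print(np.linalg.norm(d),np.degrees(np.arctan2(d[1],d[0])))
print(np.mean(st,0))
d=[ray(T,*blob(T['img'],*t(*p),3,75),.094) for p in((148,233),(209,211),(197,273))];m=np.mean(d,0);print('top z94',m,[(np.linalg.norm(x-m),np.degrees(np.arctan2(*(x-m)[1::-1]))) for x in d])
E
```

```text
studs (visible middles z~.094)
st [0.5321 0.1864 0.1035] resid [ 8.4904 -6.5613] [211.238  234.4158] [337.9423 231.3368]
st [0.5125 0.1936 0.0813] resid [-9.5497  5.662 ] [227.7893 228.5056] [361.1008 236.9486]
st [0.4706 0.1689 0.0887] resid [-0.1239  0.0832] [224.433  245.5317] [355.3599 222.6906]
ball [0.4836 0.3223 0.1419] resid [-0.262   0.1561] [178.3921 238.7977] [403.7475 234.7695]
capA [ 0.6386 -0.0994  0.0929] resid [-0.2481  0.2164] [300.0877 201.1928] [241.2413 206.8562]
capB [ 0.4927 -0.0094  0.0931] resid [-0.1949  0.1493] [274.5045 240.3115] [300.8484 197.9962]
turntable top-only [0.5052 0.1824 0.08  ] scene [0.5095 0.1877 0.08  ]
corners [[0.6143 0.2708 0.07  ]
 [0.5951 0.0694 0.07  ]
 [0.3932 0.0867 0.07  ]
 [0.4125 0.2907 0.07  ]] [0.5038 0.1794 0.07  ]
holes [[ 0.5995 -0.303   0.008 ]
 [ 0.5847 -0.3648  0.008 ]
 [ 0.5393 -0.318   0.008 ]] [ 0.5745 -0.3286  0.008 ] [np.float64(0.03581819902692318), np.float64(0.03760449294468389), np.float64(0.03674746555652519)]
[ 45.7003 -74.2933 163.2908]
cups [[ 0.6389 -0.307   0.028 ]
 [ 0.5041 -0.3436  0.028 ]] [ 0.5715 -0.3253  0.028 ] 0.13971618459343077 15.171132628796947
bar [ 0.5778 -0.3227  0.095 ]
0.029890170481478427 7.185576013833336
0.016338383311851102 55.04397202478748
0.037313062072669066 -157.7866627297251
[0.5051 0.183  0.0912]
top z94 [0.5038 0.1811 0.094 ] [(np.float64(0.03612585401030207), np.float64(81.48427911925037)), (np.float64(0.03602067472222317), np.float64(-38.53475928693563)), (np.float64(0.0360629982880063), np.float64(-158.38050834764033))]
```

Turntable at (0.504,0.181), with studs at 81.5/-38.5/-158.4°. The radius comes out at 36.0 mm, as given. Carrier at (0.5735,-0.3275) with yaw about -165°: cups are 140 mm apart and the hole radius is about 36 mm, so both check out. Moving now.

Request:
move_arm(steps=[{"dx": -3.81,"dy": -2.17},{"dx": -3.81,"dy": -2.17},{"dx": -3.81,"dy": -2.17},{"dx": -3.81,"dy": -2.17},{"dx": -3.81,"dy": -2.17},{"dx": -3.81,"dy": -2.17},{"dx": -3.81,"dy": -2.17},{"dx": -3.81,"dy": -2.17},{"dx": -3.81,"dy": -2.17},{"dx": -3.81,"dy": -2.17}], claw=8.7)

```text
$.steps[0]: bad value
```

Request:
move_arm(steps=[{"dx": -2.25,"dy": -4.29},{"dx": -2.25,"dy": -4.29},{"dx": -2.25,"dy": -4.29},{"dx": -2.25,"dy": -4.29},{"dx": -2.25,"dy": -4.29},{"dx": -2.25,"dy": -4.29},{"dx": -2.25,"dy": -4.29},{"dx": -2.25,"dy": -4.29},{"dx": -2.25,"dy": -4.29},{"dx": -2.25,"dy": -4.29},{"dx": -2.25,"dy": -4.29},{"dx": -2.25,"dy": -4.29}])

```text
$.steps[0]: bad value
```

Request:
move_arm(steps=[{"spin": 0.14},{"spin": 0.14},{"spin": 0.14},{"spin": 0.14},{"spin": 0.14},{"spin": 0.14},{"spin": 0.14},{"spin": 0.14},{"spin": 0.14}])

```text
$.steps[0]: bad value
```

Request:
move_arm(steps=[{"spin": 0.14},{"spin": 0.14},{"spin": 0.14},{"spin": 0.14},{"spin": 0.14},{"spin": 0.14},{"spin": 0.14},{"spin": 0.14},{"spin": 0.14},{}])

```text
$.steps[0]: bad value
```

```bash
cat >> h.py <<'E'
from scipy.spatial.transform import Rotation as Ro
def to(x,y,psi=None,z=None):
    "print tool-frame move from the present pose to grasp-point target"
    s=telemetry.read_state();M=Ro.from_quat(s['eef_rot']).as_matrix();p=s['ee_pos']
    g=p+.164*M[:,2]; a=np.degrees(np.arctan2(M[1,1],M[0,1]))
    print('t',round(s['time'],2),'grasp pt',g.round(4),'psi',a.round(2),'z axis',M[:,2].round(3),'q7',s['joint_positions'][6].round(2),'w',round(s['width'],4),'F',s['ft_force'].round(1))
    d=np.array([x,y,g[2] if z is None else z])-g
    print('tool d cm',(M.T@d*100).round(2),'spin',None if psi is None else round(-np.radians((psi-a+180)%360-180),3))
E
python3 -c "
from h import *
to(.5735,-.3275,-74.9,.0785)"
```

```text
t 0.2 grasp pt [0.2177 0.5857 0.2403] psi 69.62 z axis [-0.    -0.001 -1.   ] q7 -0.09 w 0.0873 F [-0.2 -0.5 -0.1]
tool d cm [-65.16 -73.19  16.24] spin 2.522
```

All four keys appear to be required.

Request:
move_arm(steps=[{"dx": -3.81,"dy": -2.17,"dz": 0,"spin": 0},{"dx": -3.81,"dy": -2.17,"dz": 0,"spin": 0},{"dx": -3.81,"dy": -2.17,"dz": 0,"spin": 0},{"dx": -3.81,"dy": -2.17,"dz": 0,"spin": 0},{"dx": -3.81,"dy": -2.17,"dz": 0,"spin": 0},{"dx": -3.81,"dy": -2.17,"dz": 0,"spin": 0},{"dx": -3.81,"dy": -2.17,"dz": 0,"spin": 0},{"dx": -3.81,"dy": -2.17,"dz": 0,"spin": 0},{"dx": -3.81,"dy": -2.17,"dz": 0,"spin": 0},{"dx": -3.81,"dy": -2.17,"dz": 0,"spin": 0}], claw=8.7)

```text
time: 1.2
ee_pos: [0.5001, 0.2481, 0.4048]
eef_rot: [0.177, 0.984, 0.0, 0.0]
ft_force: [0.0, -0.2, -0.4]
width: 0.0872
grip_force: 0.0
```

Request:
move_arm(steps=[{"dx": -2.25,"dy": -4.29,"dz": 0,"spin": 0},{"dx": -2.25,"dy": -4.29,"dz": 0,"spin": 0},{"dx": -2.25,"dy": -4.29,"dz": 0,"spin": 0},{"dx": -2.25,"dy": -4.29,"dz": 0,"spin": 0},{"dx": -2.25,"dy": -4.29,"dz": 0,"spin": 0},{"dx": -2.25,"dy": -4.29,"dz": 0,"spin": 0},{"dx": -2.25,"dy": -4.29,"dz": 0,"spin": 0},{"dx": -2.25,"dy": -4.29,"dz": 0,"spin": 0},{"dx": -2.25,"dy": -4.29,"dz": 0,"spin": 0},{"dx": -2.25,"dy": -4.29,"dz": 0,"spin": 0},{"dx": -2.25,"dy": -4.29,"dz": 0,"spin": 0},{"dx": -2.25,"dy": -4.29,"dz": 0,"spin": 0}])

```text
time: 2.4
ee_pos: [0.5731, -0.3285, 0.4046]
eef_rot: [0.177, 0.984, 0.0, 0.0]
ft_force: [0.9, 0.9, 1.4]
width: 0.087
grip_force: 0.0
```

Request:
move_arm(steps=[{"dx": 0,"dy": 0,"dz": 0,"spin": 0.14},{"dx": 0,"dy": 0,"dz": 0,"spin": 0.14},{"dx": 0,"dy": 0,"dz": 0,"spin": 0.14},{"dx": 0,"dy": 0,"dz": 0,"spin": 0.14},{"dx": 0,"dy": 0,"dz": 0,"spin": 0.14},{"dx": 0,"dy": 0,"dz": 0,"spin": 0.14},{"dx": 0,"dy": 0,"dz": 0,"spin": 0.14},{"dx": 0,"dy": 0,"dz": 0,"spin": 0.14},{"dx": 0,"dy": 0,"dz": 0,"spin": 0.14}])

```text
time: 3.3
ee_pos: [0.5731, -0.3267, 0.4045]
eef_rot: [0.725, 0.689, 0.0, -0.0]
ft_force: [0.4, -0.2, -0.4]
width: 0.0869
grip_force: 0.0
```

Request:
move_arm(steps=[{"dx": 0,"dy": 0,"dz": 0,"spin": 0.14},{"dx": 0,"dy": 0,"dz": 0,"spin": 0.14},{"dx": 0,"dy": 0,"dz": 0,"spin": 0.14},{"dx": 0,"dy": 0,"dz": 0,"spin": 0.14},{"dx": 0,"dy": 0,"dz": 0,"spin": 0.14},{"dx": 0,"dy": 0,"dz": 0,"spin": 0.14},{"dx": 0,"dy": 0,"dz": 0,"spin": 0.14},{"dx": 0,"dy": 0,"dz": 0,"spin": 0.14},{"dx": 0,"dy": 0,"dz": 0,"spin": 0.14},{"dx": 0,"dy": 0,"dz": 0,"spin": 0}])

```text
time: 4.3
ee_pos: [0.5732, -0.3266, 0.4043]
eef_rot: [0.991, 0.132, -0.0, -0.0]
ft_force: [-0.5, -0.7, 0.0]
width: 0.0866
grip_force: 0.0
```

```bash
python3 -c "
from h import *
to(.5735,-.3275,-74.9,.0785)"
```

```text
t 4.3 grasp pt [ 0.5731 -0.3266  0.2403] psi -74.88 z axis [-0.001 -0.    -1.   ] q7 -0.48 w 0.0866 F [-0.5 -0.7  0. ]
tool d cm [ 0.03  0.1  16.18] spin 0.0
```

Request:
move_arm(steps=[{"dx": 0,"dy": 0.1,"dz": 3.5,"spin": 0},{"dx": 0,"dy": 0,"dz": 3.5,"spin": 0},{"dx": 0,"dy": 0,"dz": 3,"spin": 0},{"dx": 0,"dy": 0,"dz": 2.5,"spin": 0},{"dx": 0,"dy": 0,"dz": 2,"spin": 0},{"dx": 0,"dy": 0,"dz": 1.4,"spin": 0},{"dx": 0,"dy": 0,"dz": 0,"spin": 0},{"dx": 0,"dy": 0,"dz": 0,"spin": 0}])

```text
time: 5.1
ee_pos: [0.5734, -0.328, 0.2464]
eef_rot: [0.991, 0.133, 0.0, 0.0]
ft_force: [0.1, -0.4, 0.6]
width: 0.0872
grip_force: 0.0
```

Request:
move_arm(steps=[{"dx": 0,"dy": 0,"dz": 0,"spin": 0},{"dx": 0,"dy": 0,"dz": 0,"spin": 0},{"dx": 0,"dy": 0,"dz": 0,"spin": 0},{"dx": 0,"dy": 0,"dz": 0,"spin": 0},{"dx": 0,"dy": 0,"dz": 0,"spin": 0},{"dx": 0,"dy": 0,"dz": 0,"spin": 0},{"dx": 0,"dy": 0,"dz": 0,"spin": 0},{"dx": 0,"dy": 0,"dz": 0,"spin": 0},{"dx": 0,"dy": 0,"dz": 0,"spin": 0},{"dx": 0,"dy": 0,"dz": 0,"spin": 0}], claw=0.5, squeeze=40)

```text
time: 6.1
ee_pos: [0.5733, -0.3279, 0.2457]
eef_rot: [0.991, 0.132, -0.0, 0.0]
ft_force: [0.6, -0.2, -2.2]
width: 0.0174
grip_force: 40.0
```

Request:
move_arm(steps=[{"dx": 0,"dy": 0,"dz": -0.7,"spin": 0},{"dx": 0,"dy": 0,"dz": -1.5,"spin": 0},{"dx": 0,"dy": 0,"dz": -2.5,"spin": 0},{"dx": 0,"dy": 0,"dz": -3,"spin": 0},{"dx": 0,"dy": 0,"dz": -3,"spin": 0},{"dx": 0,"dy": 0,"dz": -3,"spin": 0},{"dx": 0,"dy": 0,"dz": -2,"spin": 0},{"dx": 0,"dy": 0,"dz": -1,"spin": 0}])

```text
time: 6.9
ee_pos: [0.5729, -0.3283, 0.4156]
eef_rot: [0.991, 0.132, 0.001, 0.001]
ft_force: [0.3, 0.4, -4.7]
width: 0.0175
grip_force: 40.0
```

Request:
move_arm(steps=[{"dx": 0.2,"dy": -1.5,"dz": 0,"spin": -0.05},{"dx": 0.4,"dy": -3.2,"dz": 0,"spin": 0},{"dx": 0.55,"dy": -4.2,"dz": 0,"spin": 0},{"dx": 0.55,"dy": -4.2,"dz": 0,"spin": 0},{"dx": 0.55,"dy": -4.2,"dz": 0,"spin": 0},{"dx": 0.55,"dy": -4.2,"dz": 0,"spin": 0},{"dx": 0.55,"dy": -4.2,"dz": 0,"spin": 0},{"dx": 0.55,"dy": -4.2,"dz": 0,"spin": 0},{"dx": 0.55,"dy": -4.2,"dz": 0,"spin": 0},{"dx": 0.55,"dy": -4.2,"dz": 0,"spin": 0},{"dx": 0.55,"dy": -4.2,"dz": 0,"spin": 0},{"dx": 0.55,"dy": -4.2,"dz": 0,"spin": 0}])

```text
time: 8.1
ee_pos: [0.4861, 0.1361, 0.4127]
eef_rot: [0.988, 0.157, -0.0, -0.001]
ft_force: [1.1, 2.3, -3.9]
width: 0.0181
grip_force: 40.0
```

Request:
move_arm(steps=[{"dx": 0,"dy": -3,"dz": 0,"spin": -0.08},{"dx": 0,"dy": -1.5,"dz": 0,"spin": -0.1},{"dx": 0,"dy": 0,"dz": 0,"spin": -0.1},{"dx": 0,"dy": 0,"dz": 0,"spin": -0.1},{"dx": 0,"dy": 0,"dz": 0,"spin": -0.1},{"dx": 0,"dy": 0,"dz": 0,"spin": -0.07},{"dx": 0,"dy": 0,"dz": 0,"spin": -0.03},{"dx": 0,"dy": 0,"dz": 0,"spin": 0},{"dx": 0,"dy": 0,"dz": 0,"spin": 0}])

```text
time: 9.0
ee_pos: [0.4718, 0.1772, 0.4126]
eef_rot: [0.902, 0.432, -0.0, -0.0]
ft_force: [0.3, 0.4, -4.7]
width: 0.0177
grip_force: 40.0
```

```bash
python3 -c "
from h import *
to(.504,.181,-38.5)
T=cam('top');S=cam('scene')
a=cv2.resize(T['img'][185:295,165:285],None,fx=5,fy=5,interpolation=cv2.INTER_CUBIC);b=cv2.resize(S['img'][150:290,290:420],None,fx=5,fy=5,interpolation=cv2.INTER_CUBIC)[:550]
cv2.imwrite('pics/over.png',cv2.resize(np.hstack([a,b])[:,:,::-1],None,fx=.64,fy=.64))
"
```

```text
t 9.0 grasp pt [0.4718 0.1773 0.2486] psi -38.79 z axis [-0.  0. -1.] q7 -1.05 w 0.0177 F [ 0.3  0.4 -4.7]
tool d cm [ 2.31  2.28 -0.  ] spin -0.005
```

View pics/over.png

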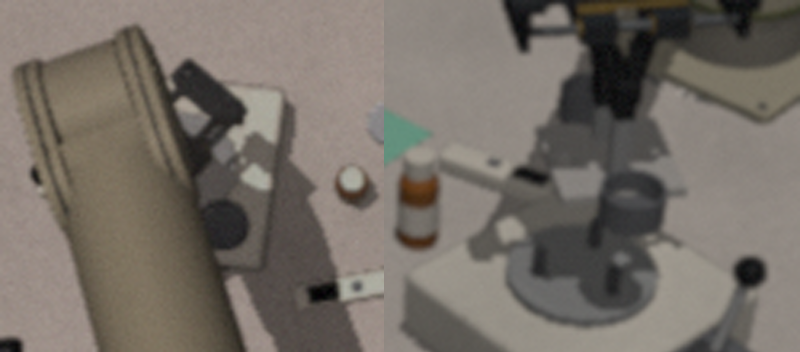

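Picture: the carrier hangs level beside the studs, with its near cup's rim at about (633,187) in the scene half and its other cup at (223,225) in the top half. I'll check the offset in the grip from the cup rims.

```bash
python3 -c "
from h import *
T=cam('top');S=cam('scene')
zr=.2486-.0817+.028
g=np.array([.4718,.1773]);
a=np.radians(51.2);e=np.array([np.cos(a),np.sin(a)])
f=lambda u,v:(u/3.2,v/3.2)
ct=ray(T,165+223/3.2-.4,185+225/3.2-.4,zr)[:2];cs=ray(S,290+249/3.2-.4,150+187/3.2-.4,zr)[:2]
print(ct,cs,'along/across:',(ct-g)@e,(cs-g)@e,np.cross(e,ct-g),np.cross(e,cs-g))
for n,c,w in(('far',S,g+.07*e),('near',T,g-.07*e)):
  # predicted rim ellipse extents
  th=np.linspace(0,6.28,60);P=np.array([pix(c,[w[0]+.026*np.cos(t),w[1]+.026*np.sin(t),zr]) for t in th])
  o=np.array([290,150]) if c is S else np.array([165,185])
  print(n,((P.min(0)-o+.5)*3.2).round(),((P.max(0)-o+.5)*3.2).round())
" 2>/dev/null
```

```text
[0.42784636 0.12164518] [0.51765472 0.23290589] along/across: -0.07091543240765659 0.07206851930530857 -0.0006187805600800927 -0.0008934599186077516
far [215. 166.] [284. 206.]
near [197. 200.] [248. 251.]
```

```bash
python3 -c "
from h import *
T=cam('top');I=cv2.imread('pics/s0.png')[:,:,::-1].copy();S=cam('scene')
s=lambda u,v:((u+.5)/3.3-.5+180,(v+.5)/3.3-.5+155)
B=[blob(I,*s(*p),3.5,75) for p in((523,254),(581,225),(599,273))]
for z in(.094,):
  d=[ray(S,*b,z)[:2] for b in B];m=np.mean(d,0);print(z,m,[(np.linalg.norm(x-m).round(4),np.degrees(np.arctan2(*(x-m)[::-1])).round(1)) for x in d])
I2=cv2.imread('pics/t0.png')[:,:,::-1].copy()
A=[(227.79,228.51),(224.43,245.53),(211.24,234.42)]
A=dict(r=A[0],n=A[1],l=A[2])
for k,b in zip('rnl',B):pass
for a,b in((A['r'],B[0]),(A['n'],B[1]),(A['l'],B[2])):
  X=tri(T,a,S,b);print(X,pix(T,X)-a,pix(S,X)-b)
"
```

```text
0.094 [0.50988703 0.18657939] [(np.float64(0.0357), np.float64(-38.6)), (np.float64(0.0351), np.float64(-158.7)), (np.float64(0.0354), np.float64(82.3))]
[0.5324975  0.15983179 0.08845092] [-0.1500404   0.10474032] [-0.14028839 -0.011313  ]
[0.47075335 0.16900506 0.08777944] [-0.11855735  0.07961675] [-0.10644395 -0.00648068]
[0.50963947 0.21798082 0.08897581] [-0.10442587  0.06906525] [-0.09726371 -0.00517251]
```

Request:
move_arm(steps=[{"dx": 0.8,"dy": 0.8,"dz": 0,"spin": -0.005},{"dx": 0.9,"dy": 0.9,"dz": 0,"spin": 0},{"dx": 0.6,"dy": 0.6,"dz": 0,"spin": 0},{"dx": 0,"dy": 0,"dz": 0,"spin": 0},{"dx": 0,"dy": 0,"dz": 0,"spin": 0}])

```text
time: 9.8
ee_pos: [0.5041, 0.181, 0.4126]
eef_rot: [0.9, 0.435, -0.0, 0.0]
ft_force: [-0.1, -0.4, -4.3]
width: 0.018
grip_force: 40.0
```

Request:
move_arm(steps=[{"dx": 0.08,"dy": -0.05,"dz": 1,"spin": 0},{"dx": 0,"dy": 0,"dz": 2,"spin": 0},{"dx": 0,"dy": 0,"dz": 1.5,"spin": 0},{"dx": 0,"dy": 0,"dz": 0.7,"spin": 0},{"dx": 0,"dy": 0,"dz": 0.5,"spin": 0},{"dx": 0,"dy": 0,"dz": 0.4,"spin": 0},{"dx": 0,"dy": 0,"dz": 0,"spin": 0}])

```text
time: 10.5
ee_pos: [0.5043, 0.1821, 0.3516]
eef_rot: [0.9, 0.435, -0.0, -0.0]
ft_force: [0.6, 0.4, -5.0]
width: 0.0174
grip_force: 40.0
```

Request:
move_arm(steps=[{"dx": 0,"dy": 0,"dz": 0.3,"spin": 0},{"dx": 0,"dy": 0,"dz": 0.2,"spin": 0},{"dx": 0,"dy": 0,"dz": 0.2,"spin": 0},{"dx": 0,"dy": 0,"dz": 0,"spin": 0}])

```text
time: 10.9
ee_pos: [0.5042, 0.1821, 0.3445]
eef_rot: [0.9, 0.435, -0.0, -0.0]
ft_force: [0.9, 0.0, -5.0]
width: 0.0178
grip_force: 40.0
```

```bash
python3 -c "
from h import *
to(.5043,.1818,-38.5)
S=cam('scene')
cv2.imwrite('pics/ins.png',cv2.resize(S['img'][190:270,300:400][:,:,::-1],None,fx=6,fy=6,interpolation=cv2.INTER_CUBIC))
"
```

```text
t 10.9 grasp pt [0.5042 0.1821 0.1805] psi -38.39 z axis [-0. -0. -1.] q7 -0.84 w 0.0178 F [ 0.9  0.  -5. ]
tool d cm [-0.02  0.03 -0.  ] spin 0.002
```

View pics/ins.png

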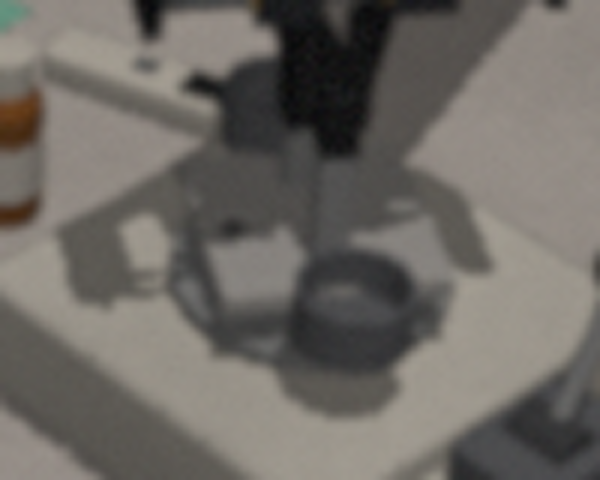

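Picture: the plate is over the studs, and a stud tip shows in the hole at (232,228) with no contact force. Lowering on.

Request:
move_arm(steps=[{"dx": 0,"dy": 0,"dz": 0.2,"spin": 0},{"dx": 0,"dy": 0,"dz": 0.2,"spin": 0},{"dx": 0,"dy": 0,"dz": 0.2,"spin": 0},{"dx": 0,"dy": 0,"dz": 0.2,"spin": 0},{"dx": 0,"dy": 0,"dz": 0,"spin": 0}])

```text
time: 11.45
ee_pos: [0.5042, 0.1821, 0.3364]
eef_rot: [0.9, 0.435, -0.0, 0.0]
ft_force: [0.4, -0.5, -4.7]
width: 0.0177
grip_force: 40.0
```

Request:
move_arm(steps=[{"dx": 0,"dy": 0,"dz": 0.2,"spin": 0},{"dx": 0,"dy": 0,"dz": 0.2,"spin": 0},{"dx": 0,"dy": 0,"dz": 0.2,"spin": 0},{"dx": 0,"dy": 0,"dz": 0.2,"spin": 0},{"dx": 0,"dy": 0,"dz": 0.1,"spin": 0},{"dx": 0,"dy": 0,"dz": 0,"spin": 0}])

```text
time: 12.05
ee_pos: [0.5042, 0.1821, 0.3276]
eef_rot: [0.9, 0.435, -0.0, -0.0]
ft_force: [0.1, 1.2, -5.9]
width: 0.0178
grip_force: 40.0
```

Request:
move_arm(steps=[{"dx": 0,"dy": 0,"dz": 0.1,"spin": 0},{"dx": 0,"dy": 0,"dz": 0.1,"spin": 0},{"dx": 0,"dy": 0,"dz": 0,"spin": 0}])

```text
time: 12.35
ee_pos: [0.5043, 0.1822, 0.3257]
eef_rot: [0.9, 0.435, 0.0, -0.0]
ft_force: [-1.1, 0.6, -4.8]
width: 0.0177
grip_force: 40.0
```

Request:
move_arm(steps=[{"dx": 0,"dy": 0,"dz": 0.1,"spin": 0},{"dx": 0,"dy": 0,"dz": 0,"spin": 0}])

```text
time: 12.55
ee_pos: [0.5044, 0.1821, 0.3255]
eef_rot: [0.9, 0.435, -0.0, -0.0]
ft_force: [-4.6, -0.9, 7.3]
width: 0.0176
grip_force: 40.0
```

Seated: the contact force rose at the expected height. Releasing and rising.

Request:
move_arm(steps=[{"dx": 0,"dy": 0,"dz": 0,"spin": 0},{"dx": 0,"dy": 0,"dz": 0,"spin": 0},{"dx": 0,"dy": 0,"dz": 0,"spin": 0},{"dx": 0,"dy": 0,"dz": 0,"spin": 0},{"dx": 0,"dy": 0,"dz": -1,"spin": 0},{"dx": 0,"dy": 0,"dz": -2,"spin": 0},{"dx": 0,"dy": 0,"dz": -3,"spin": 0},{"dx": 0,"dy": 0,"dz": -3,"spin": 0},{"dx": 0,"dy": 0,"dz": -3,"spin": 0}], claw=6)

```text
time: 13.45
ee_pos: [0.5043, 0.1817, 0.4466]
eef_rot: [0.9, 0.435, 0.0, -0.0]
ft_force: [0.5, 0.5, -0.3]
width: 0.0597
grip_force: 0.0
```

```bash
python3 -c "
from h import *
to(.424,.329,None,.142)
S=cam('scene')
print('ball',blob(S['img'],403.7,234.8,5,50))
"
```

```text
t 13.45 grasp pt [0.5044 0.1817 0.2826] psi -38.43 z axis [ 0.  0. -1.] q7 -0.92 w 0.0597 F [ 0.5  0.5 -0.3]
tool d cm [  6.53 -15.45  14.07] spin None
ball [403.72957366 234.74167273]
```

Request:
move_arm(steps=[{"dx": 1.63,"dy": -3.86,"dz": 0,"spin": 0},{"dx": 1.63,"dy": -3.86,"dz": 0,"spin": 0},{"dx": 1.63,"dy": -3.86,"dz": 0,"spin": 0},{"dx": 1.63,"dy": -3.86,"dz": 0,"spin": 0},{"dx": 0,"dy": 0,"dz": 2,"spin": -0.14},{"dx": 0,"dy": 0,"dz": 2,"spin": -0.14},{"dx": 0,"dy": 0,"dz": 2,"spin": -0.14},{"dx": 0,"dy": 0,"dz": 2,"spin": -0.14},{"dx": 0,"dy": 0,"dz": 2,"spin": -0.01},{"dx": 0,"dy": 0,"dz": 2,"spin": 0},{"dx": 0,"dy": 0,"dz": 2,"spin": 0},{"dx": 0,"dy": 0,"dz": 0,"spin": 0}], claw=0)

```text
time: 14.7
ee_pos: [0.4232, 0.3287, 0.3032]
eef_rot: [0.742, 0.671, -0.002, 0.0]
ft_force: [-0.2, 0.3, 0.3]
width: 0.0009
grip_force: 0.0
```

```bash
python3 -c "
from h import *
to(.532,.3178,-5.6,.142)
"
```

```text
t 14.7 grasp pt [0.4229 0.3283 0.1392] psi -5.74 z axis [-0.002 -0.003 -1.   ] q7 -0.59 w 0.0009 F [-0.2  0.3  0.3]
tool d cm [ 0.05 10.96 -0.3 ] spin -0.002
```

Request:
move_arm(steps=[{"dx": 0,"dy": 1.5,"dz": 0,"spin": 0},{"dx": 0,"dy": 1.3,"dz": 0,"spin": 0},{"dx": 0,"dy": 1,"dz": 0,"spin": 0},{"dx": 0,"dy": 1,"dz": 0,"spin": 0},{"dx": 0,"dy": 1,"dz": 0,"spin": 0},{"dx": 0,"dy": 1,"dz": 0,"spin": 0},{"dx": 0,"dy": 1,"dz": 0,"spin": 0},{"dx": 0,"dy": 1,"dz": 0,"spin": 0},{"dx": 0,"dy": 0.8,"dz": 0,"spin": 0},{"dx": 0,"dy": 0.5,"dz": 0,"spin": 0},{"dx": 0,"dy": 0,"dz": 0,"spin": 0}])

```text
time: 15.8
ee_pos: [0.5249, 0.3186, 0.3046]
eef_rot: [0.742, 0.671, 0.0, 0.0]
ft_force: [-0.2, -0.4, -0.2]
width: 0.0003
grip_force: 0.0
```

Request:
move_arm(steps=[{"dx": 0,"dy": 0.2,"dz": 0,"spin": 0},{"dx": 0,"dy": 0.2,"dz": 0,"spin": 0},{"dx": 0,"dy": 0,"dz": 0,"spin": 0}])

```text
time: 16.1
ee_pos: [0.5282, 0.3187, 0.3048]
eef_rot: [0.741, 0.671, 0.0, -0.0]
ft_force: [-1.3, 0.3, -0.4]
width: 0.0003
grip_force: 0.3
```

```bash
python3 -c "
from h import *
to(.56,.315,-5.6,.142)
S=cam('scene')
p=pix(S,[.560,.3148,.142]);print(p)
cv2.imwrite('pics/lev.png',cv2.resize(S['img'][180:300,300:440][:,:,::-1],None,fx=5,fy=5,interpolation=cv2.INTER_CUBIC))
"
```

```text
t 16.1 grasp pt [0.5282 0.3188 0.1408] psi -5.72 z axis [-0.  0. -1.] q7 -0.39 w 0.0003 F [-1.3  0.3 -0.4]
tool d cm [-0.06  3.21 -0.12] spin -0.002
[382.43871042 248.07738809]
```

View pics/lev.png

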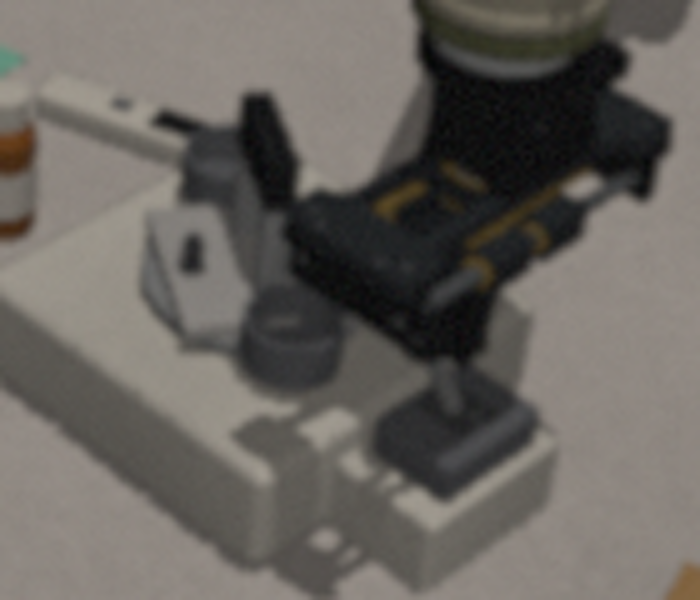

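Picture: the carrier sits flat with a stud protruding at (192,255). The lever is nearly over, its rod showing at (445,385). I'll push on to the stop.

Request:
move_arm(steps=[{"dx": 0,"dy": 0.2,"dz": 0,"spin": 0},{"dx": 0,"dy": 0.2,"dz": 0,"spin": 0},{"dx": 0,"dy": 0,"dz": 0,"spin": 0}])

```text
time: 16.45
ee_pos: [0.5317, 0.3186, 0.3045]
eef_rot: [0.741, 0.671, -0.001, -0.001]
ft_force: [-6.0, 0.4, 1.2]
width: 0.0003
grip_force: 2.8
```

Request:
move_arm(steps=[{"dx": 0,"dy": 0.2,"dz": 0,"spin": 0},{"dx": 0,"dy": 0.2,"dz": 0,"spin": 0},{"dx": 0,"dy": 0,"dz": 0,"spin": 0}])

```text
time: 16.75
ee_pos: [0.534, 0.3187, 0.3039]
eef_rot: [0.741, 0.671, -0.003, -0.003]
ft_force: [-17.2, -0.8, 7.8]
width: 0.0007
grip_force: 9.6
```

Request:
move_arm(steps=[{"dx": 0,"dy": -1,"dz": 0,"spin": 0},{"dx": 0,"dy": -2,"dz": 0,"spin": 0},{"dx": 0,"dy": -3,"dz": 0,"spin": 0},{"dx": 0,"dy": -1,"dz": -3,"spin": 0},{"dx": 0,"dy": 0,"dz": -4,"spin": 0.14},{"dx": 0,"dy": 0,"dz": -4,"spin": 0.14},{"dx": 0,"dy": 0,"dz": 0,"spin": 0.14},{"dx": 0,"dy": 0,"dz": 0,"spin": 0.14},{"dx": 0,"dy": 0,"dz": 0,"spin": 0.01},{"dx": 0,"dy": 0,"dz": 0,"spin": 0}])

```text
time: 17.75
ee_pos: [0.4665, 0.3248, 0.4147]
eef_rot: [0.9, 0.437, 0.0, 0.0]
ft_force: [0.4, 0.6, 0.1]
width: 0.0006
grip_force: 0.0
```

```bash
python3 -c "
from h import *
to(.6386,-.0994,-38.4,.055)
S=cam('scene')
p=pix(S,[.560,.3148,.142]);b=blob(S['img'],*p,8,50);print(p,b,ray(S,*b,.142))
T=cam('top');print('jar',ray(T,284,170,.08))
cv2.imwrite('pics/lev2.png',cv2.resize(S['img'][180:300,300:440][:,:,::-1],None,fx=5,fy=5,interpolation=cv2.INTER_CUBIC))
"
```

```text
t 17.75 grasp pt [0.4666 0.3248 0.2507] psi -38.19 z axis [ 0. -0. -1.] q7 -1.09 w 0.0006 F [0.4 0.6 0.1]
tool d cm [-22.71  39.73  19.58] spin 0.004
[382.43871042 248.07738809] [383.76757367 248.02452696] [0.55766298 0.31693521 0.142     ]
jar [ 0.76104622 -0.03966951  0.08      ]
```

View pics/lev2.png

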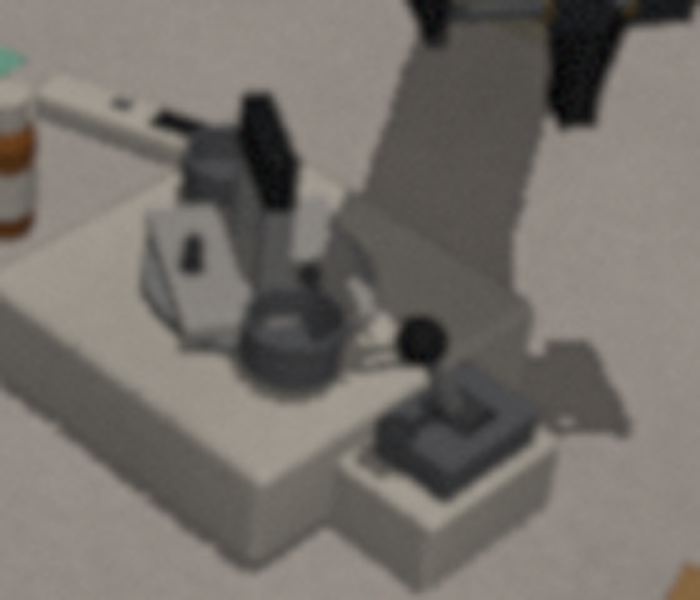

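Picture: the lever ball is at (420,340), the locked position I predicted. Now bottle A.

Request:
move_arm(steps=[{"dx": -2.27,"dy": 3.97,"dz": 0,"spin": 0},{"dx": -2.27,"dy": 3.97,"dz": 0,"spin": 0},{"dx": -2.27,"dy": 3.97,"dz": 0,"spin": 0},{"dx": -2.27,"dy": 3.97,"dz": 0,"spin": 0},{"dx": -2.27,"dy": 3.97,"dz": 0,"spin": 0},{"dx": -2.27,"dy": 3.97,"dz": 0,"spin": 0},{"dx": -2.27,"dy": 3.97,"dz": 0,"spin": 0},{"dx": -2.27,"dy": 3.97,"dz": 0,"spin": 0},{"dx": -2.27,"dy": 3.97,"dz": 0,"spin": 0},{"dx": -2.27,"dy": 3.97,"dz": 0,"spin": 0},{"dx": 0,"dy": 0,"dz": 0,"spin": 0},{"dx": 0,"dy": 0,"dz": 0,"spin": 0}], claw=8.5)

```text
time: 19.05
ee_pos: [0.6366, -0.1019, 0.4144]
eef_rot: [0.901, 0.434, -0.0, 0.0]
ft_force: [1.4, 0.7, -1.1]
width: 0.0829
grip_force: 0.0
```

```bash
python3 -c "
from h import *
to(.6386,-.0994,-38.4,.055)
S=cam('scene')
hsv=cv2.cvtColor(S['img'],cv2.COLOR_RGB2HSV);m=((hsv[:,:,0]<18)&(hsv[:,:,1]>130)&(hsv[:,:,2]>50)).astype(np.uint8)
# label/amber body centre columns -> axis, by ray at amber mid heights
n,l,st,ce=cv2.connectedComponentsWithStats(m)
for s,c in zip(st,ce):
  if s[4]>15 and 215<c[0]<330 and 180<c[1]<240: print(s,c)
for X in((.6386,-.0994),(.4927,-.0094)): print([pix(S,[*X,z]).round(1) for z in(0.0,.05,.088)])
"
```

```text
t 19.05 grasp pt [ 0.6365 -0.102   0.2504] psi -38.5 z axis [-0.001 -0.001 -1.   ] q7 -0.24 w 0.0829 F [ 1.4  0.7 -1.1]
tool d cm [ 0.35  0.   19.54] spin -0.002
[     0      0    560    420 234993] [279.48884435 209.4862698 ]
[296 206  10   8  68] [300.38235294 209.61764706]
[236 215  12   8  80] [241.8625 218.5375]
[295 224  10   3  17] [299.29411765 225.11764706]
[239 233   9   3  16] [243.0625 234.3125]
[array([242.6, 232.9]), array([241.8, 219.1]), array([241.1, 208.2])]
[array([300.2, 223.9]), array([300.4, 210.2]), array([300.7, 199.4])]
```

Request:
move_arm(steps=[{"dx": 0.35,"dy": 0,"dz": 3,"spin": 0},{"dx": 0,"dy": 0,"dz": 4,"spin": 0},{"dx": 0,"dy": 0,"dz": 4,"spin": 0},{"dx": 0,"dy": 0,"dz": 3,"spin": 0},{"dx": 0,"dy": 0,"dz": 2.5,"spin": 0},{"dx": 0,"dy": 0,"dz": 2,"spin": 0},{"dx": 0,"dy": 0,"dz": 1,"spin": 0},{"dx": 0,"dy": 0,"dz": 0,"spin": 0}])

```text
time: 19.9
ee_pos: [0.6387, -0.0952, 0.2187]
eef_rot: [0.9, 0.437, -0.001, -0.001]
ft_force: [-0.1, 0.2, -0.6]
width: 0.085
grip_force: 0.0
```

Request:
move_arm(steps=[{"dx": 0,"dy": 0,"dz": 0,"spin": 0},{"dx": 0,"dy": 0,"dz": 0,"spin": 0},{"dx": 0,"dy": 0,"dz": 0,"spin": 0},{"dx": 0,"dy": 0,"dz": 0,"spin": 0},{"dx": 0,"dy": 0,"dz": 0,"spin": 0},{"dx": 0,"dy": 0,"dz": 0,"spin": 0},{"dx": 0,"dy": 0,"dz": 0,"spin": 0},{"dx": 0,"dy": 0,"dz": 0,"spin": 0}], claw=2.5, squeeze=15)

```text
time: 20.7
ee_pos: [0.639, -0.0969, 0.2197]
eef_rot: [0.9, 0.435, 0.0, 0.0]
ft_force: [-0.1, 0.7, -0.4]
width: 0.0377
grip_force: 15.0
```

```bash
python3 -c "
from h import *
to(.5478,.2370,-38.4)
"
```

```text
t 20.7 grasp pt [ 0.639  -0.0969  0.0557] psi -38.39 z axis [ 0.  0. -1.] q7 -0.15 w 0.0377 F [-0.1  0.7 -0.4]
tool d cm [ 20.51 -27.88  -0.  ] spin 0.0
```

Request:
move_arm(steps=[{"dx": 0,"dy": 0,"dz": -0.7,"spin": 0},{"dx": 0,"dy": 0,"dz": -1.5,"spin": 0},{"dx": 0,"dy": 0,"dz": -2.5,"spin": 0},{"dx": 0,"dy": 0,"dz": -3,"spin": 0},{"dx": 0,"dy": 0,"dz": -3,"spin": 0},{"dx": 0,"dy": 0,"dz": -2.8,"spin": 0},{"dx": 0,"dy": 0,"dz": -1.5,"spin": 0},{"dx": 0,"dy": 0,"dz": -1,"spin": 0}])

```text
time: 21.5
ee_pos: [0.6389, -0.0971, 0.3814]
eef_rot: [0.9, 0.435, 0.001, 0.0]
ft_force: [-0.3, 0.6, -3.1]
width: 0.0376
grip_force: 15.0
```

Request:
move_arm(steps=[{"dx": 0.7,"dy": -0.9,"dz": 0,"spin": 0},{"dx": 1.5,"dy": -2,"dz": 0,"spin": 0},{"dx": 2.2,"dy": -3,"dz": 0,"spin": 0},{"dx": 2.4,"dy": -3.2,"dz": 0,"spin": 0},{"dx": 2.4,"dy": -3.2,"dz": 0,"spin": 0},{"dx": 2.4,"dy": -3.2,"dz": 0,"spin": 0},{"dx": 2.4,"dy": -3.2,"dz": 0,"spin": 0},{"dx": 2.4,"dy": -3.2,"dz": 0,"spin": 0},{"dx": 2,"dy": -3,"dz": 0,"spin": 0},{"dx": 1.4,"dy": -2,"dz": 0,"spin": 0},{"dx": 0.9,"dy": -1,"dz": 0,"spin": 0},{"dx": 0,"dy": 0,"dz": 0,"spin": 0}])

```text
time: 22.7
ee_pos: [0.5479, 0.241, 0.3786]
eef_rot: [0.899, 0.437, -0.001, -0.0]
ft_force: [0.4, -0.5, -2.2]
width: 0.0373
grip_force: 15.0
```

```bash
python3 -c "
from h import *
to(.5493,.2387,-38.4)
S=cam('scene')
hsv=cv2.cvtColor(S['img'],cv2.COLOR_RGB2HSV);m=((hsv[:,:,0]<18)&(hsv[:,:,1]>130)&(hsv[:,:,2]>50)).astype(np.uint8)
n,l,st,ce=cv2.connectedComponentsWithStats(m)
for s,c in zip(st,ce):
  if 8<s[4]<900 and 215<c[0]<430 and 100<c[1]<260: print(s,c)
s=telemetry.read_state();g=s['ee_pos']-[0,0,.164]
print('grasp axis px',[pix(S,g-[0,0,d]).round(1) for d in(0,.03,.05)])
"
```

```text
t 22.7 grasp pt [0.5477 0.2409 0.2146] psi -38.18 z axis [-0.001 -0.001 -1.   ] q7 -0.82 w 0.0373 F [ 0.4 -0.5 -2.2]
tool d cm [-0.07  0.27 -0.  ] spin 0.004
[357 204  15  11 128] [363.421875  208.8828125]
[296 206  10   8  68] [300.38235294 209.61764706]
[295 224  10   3  19] [299.73684211 225.10526316]
[355 225  13   6  41] [360.56097561 227.58536585]
grasp axis px [array([362.3, 207.8]), array([361.2, 217.8]), array([360.5, 224.4])]
```

Request:
move_arm(steps=[{"dx": 0,"dy": 0.25,"dz": 1,"spin": 0},{"dx": 0,"dy": 0,"dz": 1.5,"spin": 0},{"dx": 0,"dy": 0,"dz": 1.2,"spin": 0},{"dx": 0,"dy": 0,"dz": 0.7,"spin": 0},{"dx": 0,"dy": 0,"dz": 0,"spin": 0},{"dx": 0,"dy": 0,"dz": 0,"spin": 0}])

```text
time: 23.35
ee_pos: [0.5509, 0.2369, 0.3358]
eef_rot: [0.9, 0.435, 0.0, 0.0]
ft_force: [0.3, 0.2, -1.8]
width: 0.037
grip_force: 15.0
```

```bash
python3 -c "
from h import *
to(.5493,.2387,-38.4)
S=cam('scene')
cv2.imwrite('pics/b1.png',cv2.resize(S['img'][180:270,310:410][:,:,::-1],None,fx=6,fy=6,interpolation=cv2.INTER_CUBIC))
s=telemetry.read_state();g=s['ee_pos']-[0,0,.164]
for d in(0,-.0022):
  c=g+np.array([.62,.783,0])*d-[0,0,.0557]
  P=np.array([pix(S,c+.019*np.array([np.cos(t),np.sin(t),0])) for t in np.linspace(0,6.28,90)]);print('bottle base ellipse crop',((P.min(0)-[310,180]+.5)*6).round(),((P.max(0)-[310,180]+.5)*6).round())
c=np.array([.5043+.62*.0705,.1822+.783*.0705,.108])
P=np.array([pix(S,c+.026*np.array([np.cos(t),np.sin(t),0])) for t in np.linspace(0,6.28,90)]);print('cup rim crop',((P.min(0)-[310,180]+.5)*6).round(),((P.max(0)-[310,180]+.5)*6).round())
"
```

```text
t 23.35 grasp pt [0.5509 0.2368 0.1718] psi -38.41 z axis [ 0. -0. -1.] q7 -0.79 w 0.037 F [ 0.3  0.2 -1.8]
tool d cm [ 0.05 -0.24 -0.  ] spin -0.0
bottle base ellipse crop [243. 333.] [336. 392.]
bottle base ellipse crop [242. 330.] [334. 389.]
cup rim crop [230. 336.] [356. 416.]
```

View pics/b1.png

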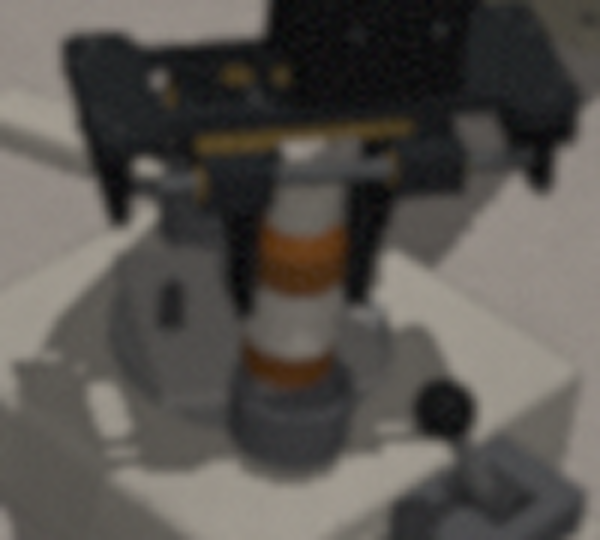

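Picture: the bottle base is at columns 245-335 with its bottom at row 388, over a cup rim at columns 232-352. It is centred within about 1 mm, so I'll lower it.

Request:
move_arm(steps=[{"dx": 0,"dy": -0.1,"dz": 0.5,"spin": 0},{"dx": 0,"dy": 0,"dz": 0.5,"spin": 0},{"dx": 0,"dy": 0,"dz": 0.4,"spin": 0},{"dx": 0,"dy": 0,"dz": 0.4,"spin": 0},{"dx": 0,"dy": 0,"dz": 0.3,"spin": 0},{"dx": 0,"dy": 0,"dz": 0,"spin": 0}])

```text
time: 24.0
ee_pos: [0.5499, 0.2377, 0.3143]
eef_rot: [0.9, 0.435, -0.0, 0.0]
ft_force: [0.5, -0.3, -1.7]
width: 0.0375
grip_force: 15.0
```

Request:
move_arm(steps=[{"dx": 0,"dy": 0,"dz": 0.3,"spin": 0},{"dx": 0,"dy": 0,"dz": 0.3,"spin": 0},{"dx": 0,"dy": 0,"dz": 0.2,"spin": 0},{"dx": 0,"dy": 0,"dz": 0,"spin": 0}])

```text
time: 24.4
ee_pos: [0.55, 0.2378, 0.3067]
eef_rot: [0.9, 0.435, 0.0, -0.0]
ft_force: [-0.7, -0.0, 0.6]
width: 0.0373
grip_force: 15.0
```

Request:
move_arm(steps=[{"dx": 0,"dy": 0,"dz": 0.1,"spin": 0},{"dx": 0,"dy": 0,"dz": 0,"spin": 0}])

```text
time: 24.6
ee_pos: [0.5501, 0.2378, 0.3058]
eef_rot: [0.9, 0.435, 0.0, -0.0]
ft_force: [1.7, -0.1, -0.3]
width: 0.0375
grip_force: 15.0
```

Request:
move_arm(steps=[{"dx": 0,"dy": 0,"dz": 0.1,"spin": 0},{"dx": 0,"dy": 0,"dz": 0,"spin": 0}])

```text
time: 24.8
ee_pos: [0.55, 0.2378, 0.3048]
eef_rot: [0.9, 0.435, 0.0, -0.0]
ft_force: [1.5, 0.7, -0.7]
width: 0.0373
grip_force: 15.0
```

Request:
move_arm(steps=[{"dx": 0,"dy": 0,"dz": 0.05,"spin": 0},{"dx": 0,"dy": 0,"dz": 0,"spin": 0},{"dx": 0,"dy": 0,"dz": 0,"spin": 0},{"dx": 0,"dy": 0,"dz": 0,"spin": 0},{"dx": 0,"dy": 0,"dz": 0,"spin": 0},{"dx": 0,"dy": 0,"dz": 0,"spin": 0},{"dx": 0,"dy": 0,"dz": -1.5,"spin": 0},{"dx": 0,"dy": 0,"dz": -3,"spin": 0},{"dx": 0,"dy": 0,"dz": -4,"spin": 0},{"dx": 0,"dy": 0,"dz": -4,"spin": 0},{"dx": 0,"dy": 0,"dz": 0,"spin": 0}], claw=7)

```text
time: 25.9
ee_pos: [0.5511, 0.2369, 0.4354]
eef_rot: [0.9, 0.435, 0.004, -0.0]
ft_force: [0.9, 0.2, 0.2]
width: 0.0698
grip_force: 0.0
```

```bash
cat > chk.py <<'E'
from h import *
S=cam('scene')
hsv=cv2.cvtColor(S['img'],cv2.COLOR_RGB2HSV);m=((hsv[:,:,0]<18)&(hsv[:,:,1]>130)&(hsv[:,:,2]>50)).astype(np.uint8)
n,l,st,ce=cv2.connectedComponentsWithStats(m)
for s,c in zip(st,ce):
  if 8<s[4]<900 and 215<c[0]<430 and 100<c[1]<260: print('amber',s,c.round(1))
for k in(1,-1):
  c=np.array([.5043+k*.62*.0705,.1822+k*.783*.0705]);print('upright in cup: amber mid',pix(S,[*c,.085+.05]).round(1),'cap',pix(S,[*c,.085+.088]).round(1))
E
python3 -c "
from h import *
to(.4927,-.0094,-38.4,.055)
import chk"
```

```text
t 25.9 grasp pt [0.5523 0.2375 0.2714] psi -38.43 z axis [ 0.007  0.004 -1.   ] q7 -0.85 w 0.0698 F [0.9 0.2 0.2]
tool d cm [-23.21  10.61  21.51] spin -0.0
amber [296 206  10   8  70] [300.4 209.7]
amber [296 224   9   3  17] [299.8 225.2]
amber [352 228  14  11 111] [358.4 233.3]
upright in cup: amber mid [359.2 233.6] cap [360.5 221.4]
upright in cup: amber mid [346.5 200.7] cap [347.5 188.9]
```

Bottle A stands in its cup: its amber mark is at (358.4,233.3) against (359.2,233.6) expected. Now bottle B.

Request:
move_arm(steps=[{"dx": -2,"dy": 0.9,"dz": 0,"spin": 0},{"dx": -3.5,"dy": 1.6,"dz": 0,"spin": 0},{"dx": -4,"dy": 1.85,"dz": 0,"spin": 0},{"dx": -4,"dy": 1.85,"dz": 0,"spin": 0},{"dx": -4,"dy": 1.85,"dz": 0,"spin": 0},{"dx": -3.5,"dy": 1.6,"dz": 0,"spin": 0},{"dx": -2.2,"dy": 0.95,"dz": 0,"spin": 0},{"dx": 0,"dy": 0,"dz": 4,"spin": 0},{"dx": 0,"dy": 0,"dz": 4,"spin": 0},{"dx": 0,"dy": 0,"dz": 2,"spin": 0},{"dx": 0,"dy": 0,"dz": 0,"spin": 0},{"dx": 0,"dy": 0,"dz": 0,"spin": 0}], claw=8.5)

```text
time: 27.15
ee_pos: [0.489, -0.0104, 0.3297]
eef_rot: [0.901, 0.435, -0.0, 0.0]
ft_force: [-0.2, -0.0, -0.3]
width: 0.0853
grip_force: 0.0
```

```bash
python3 -c "
from h import *
to(.4927,-.0094,-38.4,.055)"
```

```text
t 27.15 grasp pt [ 0.4889 -0.0106  0.1657] psi -38.45 z axis [-0.    -0.001 -1.   ] q7 -0.54 w 0.0853 F [-0.2 -0.  -0.3]
tool d cm [ 0.35  0.22 11.07] spin -0.001
```

Request:
move_arm(steps=[{"dx": 0.35,"dy": 0.22,"dz": 1,"spin": 0},{"dx": 0,"dy": 0,"dz": 2.5,"spin": 0},{"dx": 0,"dy": 0,"dz": 3,"spin": 0},{"dx": 0,"dy": 0,"dz": 2.5,"spin": 0},{"dx": 0,"dy": 0,"dz": 1.5,"spin": 0},{"dx": 0,"dy": 0,"dz": 0.5,"spin": 0},{"dx": 0,"dy": 0,"dz": 0,"spin": 0},{"dx": 0,"dy": 0,"dz": 0,"spin": 0}])

```text
time: 27.95
ee_pos: [0.4936, -0.0084, 0.2207]
eef_rot: [0.9, 0.436, 0.001, 0.0]
ft_force: [-0.8, 0.0, 0.1]
width: 0.0851
grip_force: 0.0
```

Request:
move_arm(steps=[{"dx": 0,"dy": 0,"dz": 0,"spin": 0},{"dx": 0,"dy": 0,"dz": 0,"spin": 0},{"dx": 0,"dy": 0,"dz": 0,"spin": 0},{"dx": 0,"dy": 0,"dz": 0,"spin": 0},{"dx": 0,"dy": 0,"dz": 0,"spin": 0},{"dx": 0,"dy": 0,"dz": 0,"spin": 0},{"dx": 0,"dy": 0,"dz": 0,"spin": 0},{"dx": 0,"dy": 0,"dz": 0,"spin": 0}], claw=2.5, squeeze=15)

```text
time: 28.75
ee_pos: [0.4929, -0.0086, 0.2192]
eef_rot: [0.9, 0.435, -0.0, -0.0]
ft_force: [-0.7, 0.6, -0.2]
width: 0.0375
grip_force: 15.0
```

```bash
python3 -c "
from h import *
to(.4606,.1270,-38.4)
s=telemetry.read_state();print('bottle off along tool x',(np.array([.4927,-.0094])-s['ee_pos'][:2])@[.62,.783])"
```

```text
t 28.75 grasp pt [ 0.4929 -0.0086  0.0552] psi -38.39 z axis [-0.  0. -1.] q7 -0.35 w 0.0375 F [-0.7  0.6 -0.2]
tool d cm [  8.63 -10.95   0.  ] spin 0.0
bottle off along tool x -0.0007002396757214407
```

Request:
move_arm(steps=[{"dx": 0,"dy": 0,"dz": -0.7,"spin": 0},{"dx": 0,"dy": 0,"dz": -1.5,"spin": 0},{"dx": 0,"dy": 0,"dz": -2.5,"spin": 0},{"dx": 0,"dy": 0,"dz": -3,"spin": 0},{"dx": 0,"dy": 0,"dz": -3,"spin": 0},{"dx": 0,"dy": 0,"dz": -2.8,"spin": 0},{"dx": 0,"dy": 0,"dz": -1.5,"spin": 0},{"dx": 0,"dy": 0,"dz": -1,"spin": 0},{"dx": 0,"dy": 0,"dz": 0,"spin": 0}])

```text
time: 29.65
ee_pos: [0.4931, -0.0088, 0.3801]
eef_rot: [0.9, 0.435, 0.001, -0.001]
ft_force: [-1.5, 0.9, -0.3]
width: 0.0371
grip_force: 15.0
```

Request:
move_arm(steps=[{"dx": 0.7,"dy": -0.9,"dz": 0,"spin": 0},{"dx": 1.3,"dy": -1.6,"dz": 0,"spin": 0},{"dx": 1.7,"dy": -2.1,"dz": 0,"spin": 0},{"dx": 1.8,"dy": -2.2,"dz": 0,"spin": 0},{"dx": 1.6,"dy": -2,"dz": 0,"spin": 0},{"dx": 1.1,"dy": -1.4,"dz": 0,"spin": 0},{"dx": 0.6,"dy": -0.75,"dz": 0,"spin": 0},{"dx": 0,"dy": 0,"dz": 1,"spin": 0},{"dx": 0,"dy": 0,"dz": 1.5,"spin": 0},{"dx": 0,"dy": 0,"dz": 1.2,"spin": 0},{"dx": 0,"dy": 0,"dz": 0.6,"spin": 0},{"dx": 0,"dy": 0,"dz": 0,"spin": 0}])

```text
time: 30.85
ee_pos: [0.4615, 0.1274, 0.3352]
eef_rot: [0.901, 0.435, -0.001, 0.001]
ft_force: [-0.1, 0.5, -0.6]
width: 0.0375
grip_force: 15.0
```

```bash
python3 -c "
from h import *
to(.4616,.1283,-38.4,.085+.0552)
import chk"
```

```text
t 30.85 grasp pt [0.4614 0.1271 0.1712] psi -38.48 z axis [-0.001 -0.002 -1.   ] q7 -0.95 w 0.0375 F [-0.1  0.5 -0.6]
tool d cm [ 0.12 -0.06  3.1 ] spin -0.001
amber [341 186  14  10 104] [347.5 190. ]
amber [340 205   7   5  21] [343.  207.4]
amber [352 228  14  11 109] [358.3 233.2]
upright in cup: amber mid [359.2 233.6] cap [360.5 221.4]
upright in cup: amber mid [346.5 200.7] cap [347.5 188.9]
```

Request:
move_arm(steps=[{"dx": 0.1,"dy": -0.05,"dz": 0.5,"spin": 0},{"dx": 0,"dy": 0,"dz": 0.5,"spin": 0},{"dx": 0,"dy": 0,"dz": 0.4,"spin": 0},{"dx": 0,"dy": 0,"dz": 0.4,"spin": 0},{"dx": 0,"dy": 0,"dz": 0.3,"spin": 0},{"dx": 0,"dy": 0,"dz": 0,"spin": 0}])

```text
time: 31.5
ee_pos: [0.4618, 0.1294, 0.3149]
eef_rot: [0.9, 0.435, -0.0, 0.0]
ft_force: [-0.2, 0.2, -0.3]
width: 0.0375
grip_force: 15.0
```

Request:
move_arm(steps=[{"dx": 0,"dy": 0,"dz": 0.3,"spin": 0},{"dx": 0,"dy": 0,"dz": 0.3,"spin": 0},{"dx": 0,"dy": 0,"dz": 0.2,"spin": 0},{"dx": 0,"dy": 0,"dz": 0,"spin": 0}])

```text
time: 31.9
ee_pos: [0.4618, 0.1295, 0.307]
eef_rot: [0.9, 0.435, -0.0, 0.0]
ft_force: [0.4, -0.5, -0.9]
width: 0.0377
grip_force: 15.0
```

Request:
move_arm(steps=[{"dx": 0,"dy": 0,"dz": 0.1,"spin": 0},{"dx": 0,"dy": 0,"dz": 0,"spin": 0}])

```text
time: 32.1
ee_pos: [0.4619, 0.1294, 0.3062]
eef_rot: [0.9, 0.435, -0.0, -0.0]
ft_force: [0.3, 0.4, -1.8]
width: 0.0373
grip_force: 15.0
```

Request:
move_arm(steps=[{"dx": -0.05,"dy": 0,"dz": 0.1,"spin": 0},{"dx": 0,"dy": 0,"dz": 0.1,"spin": 0},{"dx": 0,"dy": 0,"dz": 0,"spin": 0}])

```text
time: 32.4
ee_pos: [0.4616, 0.1291, 0.3042]
eef_rot: [0.9, 0.435, 0.0, -0.0]
ft_force: [0.5, -0.4, -0.1]
width: 0.0374
grip_force: 15.0
```

Request:
move_arm(steps=[{"dx": 0,"dy": 0,"dz": 0,"spin": 0},{"dx": 0,"dy": 0,"dz": 0,"spin": 0},{"dx": 0,"dy": 0,"dz": 0,"spin": 0},{"dx": 0,"dy": 0,"dz": 0,"spin": 0},{"dx": 0,"dy": 0,"dz": 0,"spin": 0},{"dx": 0,"dy": 0,"dz": -1.5,"spin": 0},{"dx": 0,"dy": 0,"dz": -3,"spin": 0},{"dx": 0,"dy": 0,"dz": -4,"spin": 0},{"dx": 0,"dy": 0,"dz": -4,"spin": 0},{"dx": 0,"dy": 0,"dz": -2,"spin": 0},{"dx": 0,"dy": 0,"dz": 0,"spin": 0}], claw=7)

```text
time: 33.5
ee_pos: [0.4623, 0.129, 0.4518]
eef_rot: [0.9, 0.435, 0.002, -0.001]
ft_force: [0.6, 0.0, -0.9]
width: 0.07
grip_force: 0.0
```

```bash
python3 -c "
from h import *
to(.46,.127)
import chk
S=chk.S
cv2.imwrite('pics/end.png',cv2.resize(S['img'][160:290,290:430][:,:,::-1],None,fx=4,fy=4,interpolation=cv2.INTER_CUBIC))"
```

```text
t 33.5 grasp pt [0.4628 0.1296 0.2878] psi -38.38 z axis [ 0.003  0.004 -1.   ] q7 -1.14 w 0.07 F [ 0.6  0.  -0.9]
tool d cm [-0.38 -0.06 -0.  ] spin None
amber [341 196  12   9  63] [344.9 199.8]
amber [352 228  14  11 111] [358.2 233.2]
upright in cup: amber mid [359.2 233.6] cap [360.5 221.4]
upright in cup: amber mid [346.5 200.7] cap [347.5 188.9]
```

View pics/end.png

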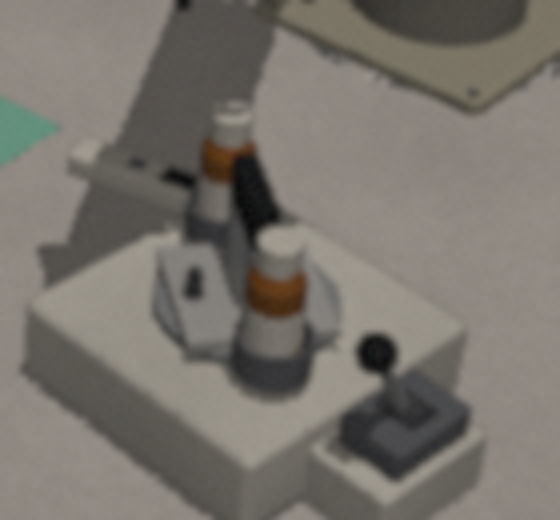

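Picture: both bottles stand upright in the cups, their amber bands at (228,160) and (276,292). The lever ball is over at (377,352) and the gripper is clear, so I'm handing in.

```bash
python3 -c "
from h import *
print(job.close_job())"
```

```text
the job is handed in; nothing more can be done
None
```

The job is handed in at about 34 s of the 72 s allowed: the carrier is home on the studs, the lever is locked, and both bottles stand released in the cups by the last picture; the judge's verdict was not shown.

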